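# Start and screw home the grease plug of a shoe-finishing gearbox

## Task

One of the two buffing gearboxes still has its T-handled grease plug standing high, with its cross-pin resting on top of the neck. Without lifting it out, turn that plug backward (counter-clockwise from above) until it lines up with the notches and drops into the thread start, then drive it forward (clockwise) until it is fully home against its stop, and let go. Leave the other gearbox's plug, already home, as it is.

Things in the scene. Friction and masses are not known exactly. Their poses are not given: they have to be found in the camera images.
- plug: The high plug: loose steel bolt, 0.2 kg, 104 mm long, upright in the gearbox's bore. Origin: centre of the lower end, z up. Shank 18 mm thick; cross-pin 46 x 7 mm along its x, underside at z 50 mm. T-handle at z 84 to 104 mm: bar 44 mm along x (as the pin), 12 mm thick along y; grip it there from above at its middle. Same after half a turn. Turns freely.
- gearbox: Fixed grey gearbox of the high plug, 120 x 120 x 70 mm, origin under its centre on the bench. Motor on its -x side (to 155 mm, 71 mm high), buffing wheel on its +x side (to 122 mm, 86 mm high). Plug origin above this origin: 40 mm at start, pin on the rim; 24 mm dropped onto the thread start; 20 mm home, bar then along the gearbox's x, against the end stop.
- neck (a point): Centre of the neck's rim, 90 mm above the bench; axes as gearbox. The pin drops through two facing notches, 80 degrees ccw (from above) of gearbox x, 9 degrees play each way; it starts 40 to 80 degrees cw of them. 6 mm posts on the rim stop it 9 degrees past them. After the drop (16 mm), 80 degrees cw to the stop, sinking 4 mm at 18 to 66; 3 mm height play.
- second_plug: An identical plug, already home in an identical second gearbox, so it stands 20 mm lower than the high one. Origin and axes as for the high plug. To be left alone.

How it is judged:
By the outcome, as a careful person would: the job done as asked, in the order asked, and still so for the second after the job is handed in, with the robot touching nothing.
It also fails if it takes over 38 s, if anything falls off the work surface, if the arm or the gripper's body presses on something with over 40 N, if the wrist force passes 120 N, or if a joint passes its speed limit or range.

## Robot

A 6-joint arm with a two-finger parallel gripper is mounted at the origin on the work surface. World frame = base frame: x ahead of the robot, y to its left, z up, the work surface at z = 0. Lengths are in mm, angles in rad, forces in N, time in s.
With the tool pointing down it reaches from about 375 to 825 mm from the base axis. Payload 5.5 kg.
Tool frame: the origin (TCP) lies at the very end of the fingers, on their centre line; the grasp point (between the pads) lies 19 mm behind it; z points along the fingers, y is the line along which they close (so a half turn about z gives the same grasp; the last joint's range is limited). The gripper opens to 85 mm and grips with 20 to 120 N. Pads are 22 mm wide; open, the fingers measure 114 mm over their backs; the gripper's body (76 mm by 85 mm) begins 54 mm behind the grasp point. The pads swing forward as they close: fully open they stand 13 mm farther back than shut.
Start: joints at [-1.132, 0.314, -0.047, 1.21, 0, 1.571], TCP at [254.908, -543.154, 231.299] pointing down, gripper open.
Joint ranges: [-2.67, 2.67], [-0.69, 1.73], [-1.03, 1.25], [-2.08, 2.16], [-1.42, 1.45], [-3.14, 3.14]. Speed limits (rad/s): [2.39, 2.39, 3.01, 3.14, 3.14, 3.14].

## Interface

Orientations are given as a unit quaternion [w, x, y, z].
In Python, from plant import bot, effector, kinematics, telemetry, capture, workorder, silhouettes, mark_of gives the robot as it stands. Calls block until the motion is done:
- bot.move_to(position, orientation): joint-space move of the TCP to a pose.
- bot.line_to(position, speed=150, orientation=None, guard=None): straight line of the TCP; orientation=None keeps the orientation; speed is the mean speed in mm/s. With guard (N) it stops when the force on the tool has changed by that much, and returns True; else False.
- bot.move_j(angles): joint-space move.
- effector.let_go() and effector.grasp(newtons=None): open the fingers fully, or close them until they stop; newtons is the grip in N (None keeps the last).
- bot.hold(seconds).
- kinematics.inverse_kinematics(position, orientation): joint angles nearest the present ones, or None.
- telemetry.get_obs(): the state.
- capture(name): name is "scene" or "top" or "wrist"; returns a dict with "frame" (384x512x3 uint8, red, green, blue), "depth" (384x512 float32, mm along the optical axis (not along the pixel's ray), 0 where there is no reading), "intrinsics" (3x3 intrinsics, pixels), "R" (3x3) and "t" (3): a world point X has camera coordinates R X + t; the wrist camera has in their place "tool_from_camera" (4x4, takes a point from camera to tool coordinates, whose origin is the TCP and whose axes are the flange's). Camera axes: x right, y down, z forward; pixel columns grow to the right and rows downward; lengths in mm; the calibration is good to about 2 mm. The wrist camera is an equidistant fisheye: a pixel r from the principal point sees the ray r / f radians off the axis. A picture is of the moment at which its call begins: read the wrist's pose just before it.
A pose or a line that the arm cannot do raises bot.Unreachable and nothing moves.
- workorder.close_job(): hands the job in; it is judged then, once.
Trained networks look in a picture, given as the dict that the camera call returned (one of the last four; its "shot" number tells which), for a name from the list of things; names that differ only in an ending like _2 or _b are one class to them, and where a whole thing is asked for, a point or a joint stands for the part that bears it (a point fixed in the world has none). Each returns a list of dicts, best first, with "score" (0 to 1); they miss things now and then, are a little off and sometimes report something else, mostly with a low value. They report only what shows in the picture. A call takes as long as a camera call.
- silhouettes(picture, thing): "mask" (384x512 bool, what is visible of it) and "rect" ([left, top, right, bottom] in pixels, round what is visible of it).
- mark_of(picture, thing): "position" ([row, column] in pixels: a listed point, or the origin of a listed thing).
The state is a dict: "t": time; "joints": joint angles; "joint_vel": joint speeds; "joint_torque": joint torques, N m; "tcp_pos": TCP position; "eef_rot": TCP orientation; "contact_force": force on the tool from outside, world axes, zero at the start; "ft_torque": the same for the moment, N m; "width": finger opening in mm; "grasp_force": force on a finger pad.
Only numpy, scipy, OpenCV 4.12 (cv2) and the standard library are available. Lean on these libraries where they do the work, as an engineer would, in place of code of your own. Each camera call takes 0.05 s, during which the arm holds its last target. There are 200 camera calls.

## Working session

There is one attempt and no reset: what is moved stays moved. The work goes in short steps, each a Python script; the robot and the scene stay as the last script left them, time stands still between calls to the robot, and variables do not carry over. Pictures are saved under pics/ and viewed, at most 10 in all, crops included, and the job is handed in when it is done.

```bash
ls; mkdir -p pics
cat > h.py <<'E'
import numpy as np, cv2
from plant import bot, effector, kinematics, telemetry, capture, workorder, silhouettes, mark_of
def cloud(p):
    d=p["depth"];K=p["intrinsics"];v,u=np.indices(d.shape)
    c=np.stack([(u-K[0,2])/K[0,0]*d,(v-K[1,2])/K[1,1]*d,d],-1)
    return (c-p["t"])@p["R"], d>0
E
python3 - <<'E'
from h import *
ims=[]
for n in("scene","top"):
    p=capture(n);ims.append(cv2.cvtColor(p["frame"],cv2.COLOR_RGB2BGR))
    W,ok=cloud(p)
    print(n,p["intrinsics"].tolist(),(-p["R"].T@p["t"]).round().tolist())
    for th in("plug","gearbox"):
        for s in silhouettes(p,th)[:4]:
            m=s["mask"]&ok;q=W[m]
            print(th,round(s["score"],2),s["rect"],m.sum(),np.median(q,0).round(1),q[:,2].max().round(1))
        print([(round(s["score"],2),np.round(s["position"],1).tolist()) for s in mark_of(p,th)[:4]])
    print('neck',[(round(s["score"],2),np.round(s["position"],1).tolist()) for s in mark_of(p,"neck")[:4]])
cv2.imwrite("pics/a.png",cv2.resize(np.hstack(ims),(800,300)));cv2.imwrite("pics/top.png",ims[1])
print(telemetry.get_obs())
E
```

```text
pics
plant.py
scene [[395.4049935216656, 0.0, 255.64880854843162], [0.0, 395.4049935216656, 187.77120628763484], [0.0, 0.0, 1.0]] [1097.0, 189.0, 510.0]
plug 0.88 [167.1, 121.4, 179.3, 161.4] 312 [ 512.5 -187.7  126.3] 144.9
[]
gearbox 0.94 [126.5, 131.6, 230.6, 217.2] 5522 [ 540.5 -172.6   64.3] 96.7
[(0.95, [189.8, 183.3])]
neck [(0.61, [154.2, 181.3])]
top [[424.3398691862626, 0.0, 252.78106114792604], [0.0, 424.3398691862626, 195.0089560984306], [0.0, 0.0, 1.0]] [409.0, 13.0, 915.0]
plug 0.77 [338.1, 193.4, 355.2, 218.5] 303 [ 503.  -189.   138.4] 146.5
[(0.52, [209.1, 339.6])]
gearbox 0.8 [305.7, 147.4, 370.4, 287.7] 5829 [ 486.8 -179.4   69.4] 143.4
[(0.64, [211.5, 335.7])]
neck [(0.73, [207.8, 346.3]), (0.2, [204.5, 338.5])]
{'t': 0.6, 'joints': array([-1.13197624e+00,  3.13489977e-01, -4.71046693e-02,  1.21018930e+00,
        1.24067439e-05,  1.57078337e+00]), 'joint_vel': array([-9.03493548e-04, -3.64569048e-04,  8.30436865e-04,  1.27804123e-04,
        1.30438690e-04,  7.16496932e-05]), 'joint_torque': array([ 3.14358579e-05, -5.39134705e+01,  3.39895856e+01,  1.80077866e-03,
        9.43604704e-06,  4.08565981e-06]), 'tcp_pos': array([ 254.92609973, -543.14914333,  231.30345665]), 'eef_rot': array([4.69122016e-06, 9.76024616e-01, 2.17660167e-01, 7.40184564e-06]), 'contact_force': array([ 0.02757435,  1.01849314, -0.10547012]), 'ft_torque': array([-0.00635516, -0.01288124, -0.08107269]), 'grasp_force': 0.0, 'width': 85.34446413282507}
```

View pics/a.png

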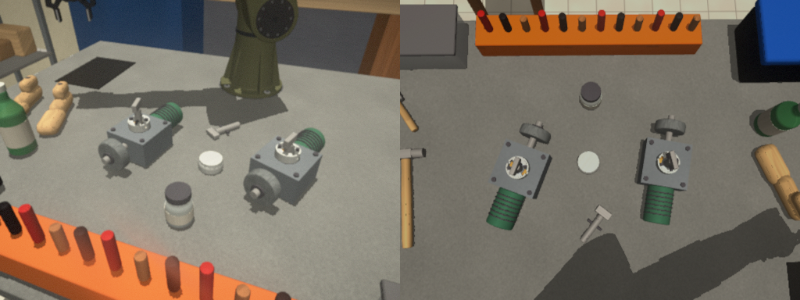

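Run:
```python
import cv2
a=cv2.imread("pics/top.png")
cv2.imwrite("pics/topc.png",cv2.resize(a[120:300,180:380],None,fx=3.3,fy=3.3,interpolation=cv2.INTER_CUBIC))
```

```text
(no output)
```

View pics/topc.png

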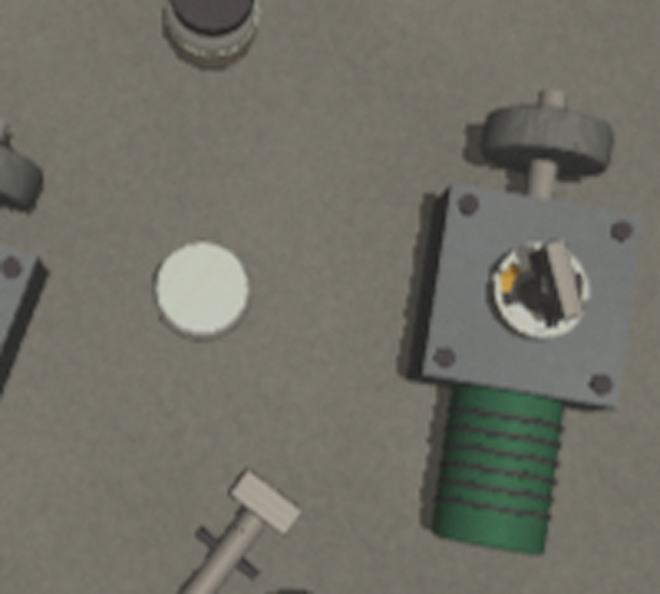

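The scene view shows two gearboxes, a loose T-plug lying on the bench and some jars. In the top view the gearboxes are at about (518,168) and (666,162) in the composite. Next I'll measure heights and yaws for both.

Run:
```python
from h import *
p=capture("top");W,ok=cloud(p)
s=capture("scene");S,oks=cloud(s)
for c in((492,-183),(480,160)):
    for nm,w,o in(("top",W,ok),("scene",S,oks)):
        q=w[o];q=q[np.hypot(q[:,0]-c[0],q[:,1]-c[1])<85]
        b=q[(q[:,2]>100)&(np.hypot(*(q[:,:2]-c).T)<45)]
        print(nm,"bar zmax",b[:,2].max().round(1),np.percentile(b[:,2],[50,90]).round(1))
        z=np.percentile(b[:,2],90);t=b[b[:,2]>z-5]
        r=cv2.minAreaRect(t[:,:2].astype(np.float32));print(" bar",len(t),np.round(r[0],1),np.round(r[1],1),round(r[2],1),'z',np.median(t[:,2]).round(1))
        e,v=np.linalg.eigh(np.cov(t[:,:2].T));print(" pca",np.degrees(np.arctan2(v[1,1],v[0,1])).round(1),t.mean(0).round(1))
        g=q[(abs(q[:,2]-70)<3)];r=cv2.minAreaRect(g[:,:2].astype(np.float32));print(" plate",len(g),np.round(r[0],1),np.round(r[1],1),round(r[2],1))
        n=q[(abs(q[:,2]-90)<3)&(np.hypot(*(q[:,:2]-c).T)<45)];r=cv2.minAreaRect(n[:,:2].astype(np.float32));print(" neck",len(n),np.round(r[0],1),np.round(r[1],1))
```

```text
top bar zmax 147.5 [142.2 144.7]
 bar 157 [ 505.8 -191.8] [43.5 12.8] 13.4 z 143.2
 pca -167.9 [ 505.4 -191.6  143.2]
 plate 2873 [ 486.1 -188.2] [120.8 160. ] 79.1
 neck 232 [ 505.1 -191.7] [55.2 55.3]
scene bar zmax 145.6 [132.6 143.8]
 bar 89 [ 506.1 -192.1] [45.6 11.5] 11.9 z 143.3
 pca -170.2 [ 509.4 -190.5  142.8]
 plate 1445 [ 487.3 -188.9] [122.9 161.6] 79.3
 neck 199 [ 508.4 -191.2] [53.2 56.4]
top bar zmax 127.0 [122.7 124.9]
 bar 145 [500.1 187.8] [12.3 43.3] 69.9 z 123.5
 pca 158.2 [498.9 187.6 123.4]
 plate 2554 [484.3 189.4] [111.9 150.7] 68.7
 neck 181 [492.9 177.8] [30.8 55.3]
scene bar zmax 126.2 [122.4 124.6]
 bar 110 [501.4 187.5] [12.  43.8] 68.7 z 123.6
 pca 155.7 [501.2 187.9 123.5]
 plate 1705 [485.7 188.3] [112.2 152.2] 69.1
 neck 145 [495.2 179.9] [36.9 56.5]
```

Both cameras agree on the high plug, the right-hand one: it stands at (505.6, -191.9) with its bar at +13°. Its gearbox yaw is -11°, so the bar sits at 24° in gearbox axes and the notches are about 56° ccw. The second plug stands 20 mm lower and is home. Next step is approach and grasp.

```bash
cat >> h.py <<'E'
C=np.array([505.6,-191.9])
def Q(deg): a=np.radians(deg)/2; return [0,np.cos(a),np.sin(a),0]   # tool down, tool x at deg
def yaw(): q=telemetry.get_obs()["eef_rot"]; return np.degrees(2*np.arctan2(q[2],q[1]))
def st(tag=""):
    o=telemetry.get_obs(); print(tag,"t%.2f"%o["t"],"p",o["tcp_pos"].round(1),"yaw%.1f"%yaw(),"F",o["contact_force"].round(1),"Tz",o["ft_torque"].round(2),"w%.1f g%.0f"%(o["width"],o["grasp_force"]),"j6 %.2f"%o["joints"][5]); return o
E
python3 - <<'E'
from h import *
for off in(0,180):
  for a in(13,69,78,-11,-18):
    j=kinematics.inverse_kinematics([*C,120],Q(a+off)); print(off,a,None if j is None else np.round(j,2))
bot.move_to([*C,200],Q(13)); st("above")
print(bot.line_to([*C,120],speed=100,guard=8)); st("down")
effector.grasp(30); st("grip")
E
```

```text
0 13 [-0.36  0.27 -0.36  0.93  0.    2.55]
0 69 [-0.36  0.27 -0.36  0.93  0.    1.57]
0 78 [-0.36  0.27 -0.36  0.93  0.    1.42]
0 -11 [-0.36  0.27 -0.36  0.93  0.    2.97]
0 -18 [-0.36  0.27 -0.36  0.93  0.    3.09]
180 13 [-0.36  0.27 -0.36  0.93  0.   -0.59]
180 69 [-0.36  0.27 -0.36  0.93  0.   -1.57]
180 78 [-0.36  0.27 -0.36  0.93  0.   -1.72]
180 -11 [-0.36  0.27 -0.36  0.93  0.   -0.17]
180 -18 [-0.36  0.27 -0.36  0.93  0.   -0.05]
above t2.29 p [ 505.5 -192.7  200.1] yaw13.0 F [ 0.2 -0.   0.5] Tz [ 0.02 -0.01 -0.03] w85.4 g0 j6 2.55
False
down t3.24 p [ 506.1 -192.2  120.6] yaw13.0 F [0.1 0.8 0.6] Tz [ 0.01 -0.    0.01] w85.2 g0 j6 2.55
grip t3.90 p [ 505.7 -191.9  120.3] yaw13.0 F [-0.5  0.7  2.7] Tz [0.1  0.13 0.08] w15.3 g29 j6 2.55
```

```bash
cat >> h.py <<'E'
def turn(to,z=None,step=6,lim=0.6,settle=0.05,c=C):
    """turn the tool about the vertical at c to yaw `to`; stop on a moment about z over lim; z(yaw) gives the height"""
    a=yaw(); n=max(1,int(np.ceil(abs(to-a)/step))); z0=telemetry.get_obs()["tcp_pos"][2]
    for y in np.linspace(a,to,n+1)[1:]:
        bot.move_j(kinematics.inverse_kinematics([*c,z(y) if z else z0],Q(y)))
        o=st("turn")
        if abs(o["ft_torque"][2])>lim or np.linalg.norm(o["contact_force"])>35: return True
    return False
E
python3 - <<'E'
from h import *
bot.hold(.2); st("held")
print(turn(69,step=14,z=lambda y:120.2))
p=capture("top");W,ok=cloud(p);cv2.imwrite("pics/b.png",cv2.cvtColor(p["frame"][150:270,270:420],cv2.COLOR_RGB2BGR).repeat(4,0).repeat(4,1))
p=capture("scene");cv2.imwrite("pics/c.png",cv2.cvtColor(p["frame"][80:230,100:300],cv2.COLOR_RGB2BGR).repeat(4,0).repeat(4,1))
E
```

```text
held t4.10 p [ 505.7 -191.9  120.2] yaw13.0 F [-0.5  0.6  4.1] Tz [ 0.17  0.18 -0.01] w15.2 g29 j6 2.55
turn t4.41 p [ 505.8 -192.   120.3] yaw24.0 F [0.  0.2 3. ] Tz [-0.12  0.03  0.07] w15.2 g29 j6 2.36
turn t4.72 p [ 505.7 -192.   120.3] yaw35.1 F [-0.8 -1.   2.7] Tz [-0.06 -0.05  0.09] w15.3 g29 j6 2.17
turn t5.03 p [ 505.5 -191.7  119.9] yaw46.2 F [0.8 0.9 0.5] Tz [ 0.09 -0.1   0.01] w15.1 g29 j6 1.97
turn t5.33 p [ 505.2 -191.8  119.7] yaw57.4 F [ 0.2 -0.2 -1.3] Tz [-0.07 -0.03 -0.02] w15.2 g29 j6 1.78
turn t5.64 p [ 505.3 -191.8  119.9] yaw68.6 F [ 0.3 -1.3 -2. ] Tz [-0.08 -0.04  0.05] w15.2 g29 j6 1.58
False
```

View pics/c.png

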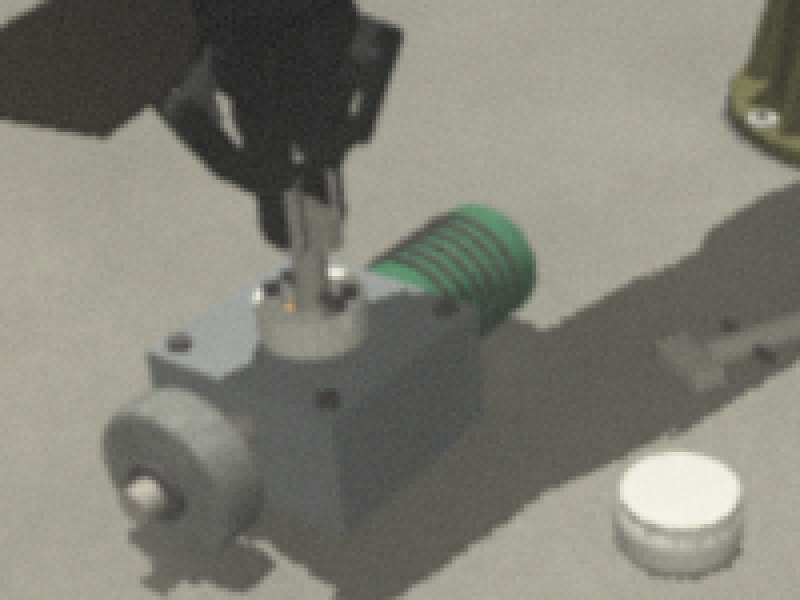

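The picture shows the gripper holding the bar at crop (310,200), with the neck at (310,300). Now lowering under guard at the notch angle.

Run:
```python
from h import *
print(bot.line_to([*C,102.7],speed=40,guard=8)); st("low"); bot.hold(.2); st()
```

```text
True
low t6.17 p [ 505.6 -192.6  104.1] yaw68.9 F [-0.1 -0.6  7.1] Tz [-0.09  0.17 -0.01] w15.2 g30 j6 1.58
 t6.37 p [ 505.6 -192.6  104.2] yaw68.9 F [-0.9  0.9  5.1] Tz [-0.09  0.2   0.05] w14.9 g30 j6 1.58
```

It dropped 16 mm onto the thread start. Next, drive clockwise along the helix to the stop.

Run:
```python
from h import *
z=lambda y:105.2-4*np.clip((69-y-18)/48,0,1)
if not turn(-6,z=z,step=8,lim=0.8): print(turn(-17,z=z,step=2.2,lim=0.8))
```

```text
turn t6.62 p [ 505.6 -192.   104.8] yaw61.6 F [ 0.3 -0.7 -2.1] Tz [-0.16 -0.12  0.03] w15.1 g29 j6 1.70
turn t6.88 p [ 505.5 -191.9  104.8] yaw54.2 F [-0.1 -0.7 -3.2] Tz [-0.17 -0.15  0.  ] w15.2 g29 j6 1.83
turn t7.12 p [ 505.5 -191.9  104.6] yaw46.8 F [-0.1 -0.2 -1.4] Tz [-0.18 -0.08  0.02] w15.0 g29 j6 1.96
turn t7.38 p [ 505.5 -191.8  104.1] yaw39.3 F [ 0.4  0.4 -2.8] Tz [-0.12 -0.06 -0.05] w15.1 g29 j6 2.09
turn t7.62 p [ 505.5 -191.8  103.5] yaw31.9 F [ 0.6 -0.5 -1.5] Tz [-0.11 -0.07 -0.02] w15.1 g29 j6 2.22
turn t7.88 p [ 505.5 -191.8  102.9] yaw24.4 F [-0.1 -0.1 -1.4] Tz [ 0.03 -0.01  0.07] w15.6 g29 j6 2.35
turn t8.12 p [ 505.5 -191.8  102.3] yaw16.9 F [ 0.6  0.1 -2. ] Tz [ 0.01 -0.02  0.02] w15.1 g29 j6 2.48
turn t8.38 p [ 505.6 -191.8  101.7] yaw9.4 F [ 0.1  1.1 -1.9] Tz [ 0.07 -0.02 -0.01] w14.8 g29 j6 2.61
turn t8.62 p [ 505.6 -191.9  101.2] yaw1.9 F [-0.6  0.8 -2.5] Tz [ 0.04 -0.02 -0.01] w15.2 g29 j6 2.75
turn t8.88 p [ 505.6 -191.9  101.2] yaw-5.6 F [-0.1  0.5 -1.8] Tz [0.07 0.02 0.02] w15.0 g29 j6 2.88
turn t9.12 p [ 505.6 -191.9  101.2] yaw-7.3 F [ 0.4  0.3 -1.9] Tz [ 0.04 -0.06 -0.  ] w15.1 g29 j6 2.91
turn t9.38 p [ 505.6 -191.9  101.2] yaw-9.3 F [ 0.1 -0.6 -1.6] Tz [ 0.08 -0.06  0.03] w14.9 g29 j6 2.94
turn t9.62 p [ 505.6 -191.9  101.2] yaw-11.2 F [ 0.8  0.1 -1.6] Tz [ 0.1  -0.01  0.05] w15.1 g29 j6 2.97
turn t9.88 p [ 505.6 -192.   101.2] yaw-13.1 F [ 0.  -0.2 -2.4] Tz [-0.01  0.06  0.03] w14.5 g29 j6 3.01
turn t10.12 p [ 505.6 -192.   101.2] yaw-15.0 F [ 0.9 -0.8 -1.7] Tz [-0.08  0.07  0.03] w15.1 g29 j6 3.04
turn t10.38 p [ 505.6 -192.   101.2] yaw-16.9 F [-0.4 -1.  -1.4] Tz [-0.14  0.03  0.16] w14.8 g29 j6 3.07
False
```

The torque is only starting to rise near the joint limit. I'll release, look, and regrip a half turn round.

```bash
cat >> h.py <<'E'
def bar(zt,c=C):
    for nm in("top","scene"):
        p=capture(nm);w,o=cloud(p);q=w[o];q=q[np.hypot(*(q[:,:2]-c).T)<32];t=q[abs(q[:,2]-zt)<5]
        r=cv2.minAreaRect(t[:,:2].astype(np.float32));e,v=np.linalg.eigh(np.cov(t[:,:2].T))
        cv2.imwrite("pics/last_%s.png"%nm,cv2.cvtColor(p["frame"],cv2.COLOR_RGB2BGR))
        print(nm,len(t),np.round(r[0],1),np.round(r[1],1),round(r[2],1),"pca",np.degrees(np.arctan2(v[1,1],v[0,1])).round(1),"z",np.percentile(t[:,2],[10,50,90]).round(1))
E
python3 - <<'E'
from h import *
effector.let_go(); st("open")
bot.line_to([*C,190],speed=150)
bot.move_to([400,-330,250],Q(150)); st("away")
bar(124)
E
```

```text
open t11.06 p [ 505.6 -191.9  101.2] yaw-17.0 F [ 0.5 -0.3  0.8] Tz [-0.02  0.03  0.07] w85.3 g0 j6 3.08
away t14.53 p [ 400.  -329.9  249.9] yaw150.0 F [0.6 0.  0.7] Tz [ 0.01 -0.04  0.02] w85.6 g0 j6 -0.17
top 152 [ 505.7 -191.3] [12.1 44. ] 75.8 pca 165.1 z [121.6 123.5 125.3]
scene 100 [ 506.6 -191.7] [13.6 43.1] 75.9 pca 164.3 z [120.2 123.3 124.4]
```

The bar now lies at about -14.5°, with the top at home height. I'll regrip a half turn round and press against the stop by torque to be certain.

Run:
```python
from h import *
bot.move_to([*C,190],Q(165.5))
print(bot.line_to([*C,100.5],speed=100,guard=8))
effector.grasp(40); a0=yaw(); st("grip")
for k in range(1,10):
    bot.move_j(kinematics.inverse_kinematics([*C,100.5],Q(165.5-2*k))); bot.hold(.1); o=st("turn")
    if abs(o["ft_torque"][2])>0.6: break
```

```text
False
grip t17.12 p [ 505.7 -192.   100.8] yaw165.5 F [-0.5 -0.4  2.7] Tz [-0.    0.26  0.1 ] w14.4 g39 j6 -0.11
turn t17.47 p [ 505.7 -192.   100.7] yaw163.5 F [-1.5  0.5  4.3] Tz [-0.1   0.24  0.02] w14.5 g39 j6 -0.08
turn t17.82 p [ 505.8 -192.   100.7] yaw161.5 F [-1.1  0.4  4.4] Tz [-0.    0.3   0.19] w14.5 g39 j6 -0.04
turn t18.17 p [ 505.8 -192.   100.7] yaw159.5 F [-1.5  0.1  5.2] Tz [-0.02  0.24  0.26] w14.3 g39 j6 -0.01
turn t18.52 p [ 505.8 -192.   100.7] yaw157.6 F [-1.8 -0.3  5.9] Tz [0.02 0.23 0.3 ] w14.1 g39 j6 0.03
turn t18.87 p [ 505.8 -191.9  100.7] yaw155.6 F [-1.2 -0.5  5.1] Tz [-0.04  0.23  0.39] w14.2 g39 j6 0.06
turn t19.22 p [ 505.6 -192.1  100.7] yaw153.6 F [-1.7 -0.8  5.3] Tz [-0.11  0.39  0.44] w14.0 g44 j6 0.10
turn t19.57 p [ 505.6 -192.1  100.8] yaw151.6 F [-2.5 -0.1  5.1] Tz [-0.16  0.42  0.75] w14.6 g49 j6 0.13
```

The torque climbs steadily from about -16°, so the stop is reached. Releasing and verifying.

Run:
```python
from h import *
effector.let_go(); st("open")
bot.line_to([*C,190],speed=150)
bot.move_to([400,-330,250],Q(150)); st("away")
bar(124)
W,ok=cloud(p:=capture("top"));q=W[ok];q=q[abs(q[:,2]-70)<3]
for c,b in((C,-14.5),(np.array([500.1,187.8]),-20.1)):
    d=q[:,:2]-c;best=[]
    for a in np.arange(b-10,b+10,.25):   # plate = 120 mm square: most points inside, fewest outside
        u=np.array([np.cos(np.radians(a)),np.sin(np.radians(a))]);v=np.array([-u[1],u[0]])
        s=d[(abs(d@u)<57)&(np.hypot(*d.T)<84)]; best.append((np.ptp(np.percentile(s@v,[.5,99.5])),a))
    print("plate yaw",min(best))
a=cv2.imread("pics/last_top.png")[130:290,180:400];cv2.imwrite("pics/d.png",cv2.resize(a,None,fx=3.5,fy=3.5,interpolation=cv2.INTER_CUBIC))
```

```text
open t20.26 p [ 505.6 -191.9  100.5] yaw151.5 F [-0.1 -0.1 -0.3] Tz [-0.02  0.03  0.06] w85.4 g0 j6 0.13
away t21.77 p [ 400.  -329.3  249. ] yaw150.0 F [ 0.7 -0.2 -0.7] Tz [ 0.04 -0.02 -0.02] w85.5 g0 j6 -0.17
top 153 [ 505.5 -191.5] [12.8 43.8] 75.6 pca 166.0 z [121.3 123.4 125.2]
scene 101 [ 506.3 -192.3] [13.5 44.5] 77.3 pca 165.0 z [120.1 123.1 124.5]
plate yaw (np.float64(119.62090829332283), np.float64(-10.75))
plate yaw (np.float64(119.33254335917425), np.float64(-21.35))
```

View pics/d.png

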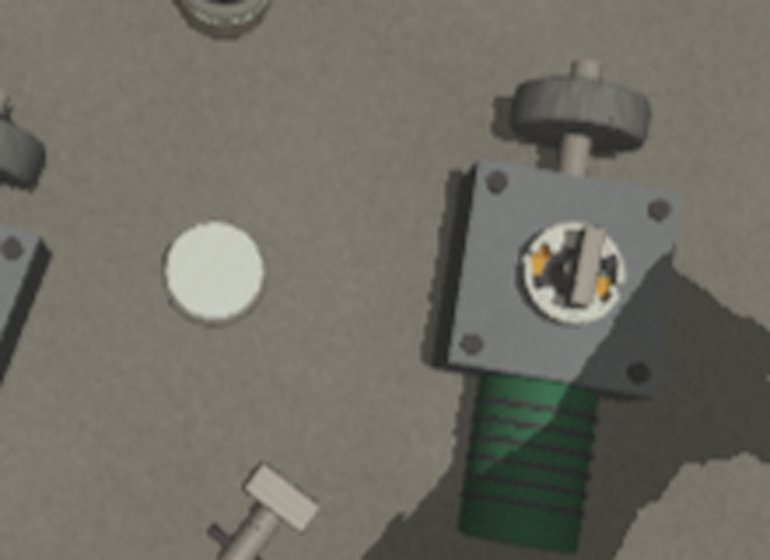

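The crop shows the bar at (588,265), in line with the gearbox's wheel–motor axis and at home height (top at 123.4 mm, the same as the second plug). It did not move under 0.75 N m. The arm is clear of everything, so I'm handing in.

```bash
python3 -c "
from h import *
print(workorder.close_job())"
```

```text
the job is handed in; nothing more can be done
None
```

The high plug was turned back about 56° until it dropped into the thread start, then driven clockwise to its stop and released. It now sits at the same height as the second plug, which was left alone, and the job was handed in at about 22 s.

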